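# Put the slide case away and present the opened combination lock

### The job

Put the blue slide case into the open drawer and slide the drawer fully home, then turn the lock's dial clockwise, feeling its clicks, until the white pointer sits in the click at the red mark, and pull the shackle out to its stop. Lift the opened lock out of its cradle and finish while still holding it, dial facing up, about 20 cm above the bench over the steel hasp on the cabinet's front edge, touching nothing but the gripper. Leave the other things on the bench where they are.

Things in the scene. Friction and masses are not known exactly. Their poses are not given: they have to be found in the camera images.
- slide_case: blue microscope slide case with white lid, closed, rigid, 78 (own x) x 38 (own y) x 34 mm high, about 110 g, loose on the bench. Origin: centre of its underside, z up.
- cabinet: fixed grey bench cabinet with one drawer, 280 deep (own x) x 220 wide (own y) x 100 mm high. Origin: centre of its underside; its own -x faces the robot, and its front face is at own x = -140 mm. Its top is a 12 mm plate; the drawer comes out to own -x from below it.
- cabinet_drawer0 (a joint): how far the drawer is drawn out, m: 0 fully home, at most 0.198; it starts 0.14 to 0.18 open. Sliding friction about 1 N; it stays where it is left.
- drawer_floor (a point): point on the drawer's inner floor, at the drawer's centre, moving with it; axes as the cabinet's; 22 mm above the bench. Inside the drawer is 235 (x) x 178 (y) x 56 mm deep, side walls 6 mm thick; the front wall's inner face is at x = -117 mm. With the drawer open by q, the part not covered by the cabinet's top runs from x = -117 mm to x = q - 123 mm (in this frame).
- cabinet_drawer0_handle (a point): middle of the drawer's steel bar handle, a bar along the cabinet's y, 110 mm long, about 10 mm thick, 35 mm in front of the drawer's front face and about 62 mm above the bench; free to be pushed or hooked from above.
- hasp (a point): top of the small steel staple (hasp) on the front edge of the cabinet's top, 78 mm to the cabinet's +y side of its middle, 116 mm above the bench; moves with the cabinet.
- cradle: fixed black lock cradle: base 12 mm high, 56 wide (own y), own x from -34 to 43 mm. Above it: a post inside the shackle's U (18 mm wide, own x -41 to -34, top 36 mm above the bench), a 16 mm high wall at the far end, four 10 mm high corner stubs (own |x| 21 to 34, |y| 25 to 32 mm); long sides open for fingers between these. Origin: on the bench, under the lock; -x: shackle side.
- lock: combination padlock lying loose in the cradle, dial up: steel body 64 (own x) x 48 (own y) x 30 mm high, about 0.4 kg, up to 1.5 mm of play. Origin: centre of the body's underside (12 mm above the bench in the cradle), z up, shackle to own -x. A red mark on its top, on the shackle's side of the dial, shows the opening position. Can be gripped across the 48 mm, at mid-length.
- dial_grip (a point): middle of the dial's knob, on its axis: black ribbed round knob 28 mm in diameter, 34 to 54 mm above the lock's underside (this point at 44 mm), on a flange 42 mm in diameter whose top is 34 mm above the lock's underside. A white pointer runs over flange and knob. The axis goes up through the lock's origin.
- dial (a joint): dial angle, rad, growing clockwise seen from above, 0 to 2.0 (end stops). It clicks into a notch every 0.4 rad (0, 0.4 .. 2.0) and centres itself there when let go; about 0.07 N m to turn over a click. At 1.6 the pointer is at the red mark and the shackle is free (about +-0.1 rad); elsewhere a bolt blocks the shackle. It starts between 0.3 and 1.25.
- shackle_grip (a point): midpoint between the legs of the lock's U-shaped shackle, 50 mm from the lock's origin to own -x when shut, 15 mm above the lock's underside; moves with the shackle. Legs: round bars 8 mm thick along the lock's x, 42 mm wide over their outsides; the U's closed end ends 18 mm beyond this point. The legs can be gripped together from outside, or the U hooked.
- shackle (a joint): how far the shackle is pulled out along the lock's own -x, m: 0 shut, 0.024 at its stop. Friction about 2.5 N; it stays where it is left.
- oil_bottle: bystander: small amber bottle, 32 mm across, 65 mm high, loose; origin at its underside.
- sample_jar: bystander: clear jar with green cap, 48 mm across, 60 mm high, loose; origin at its underside.
- beaker: bystander: glass beaker, 64 mm across, 85 mm high, loose; origin at its underside.
- petri_dish: bystander: petri dish with white lid, 92 mm across, 16 mm high, loose; origin at its underside.
- eyepiece: bystander: black eyepiece standing upright, 36 mm across, 48 mm high, loose; origin at its underside.
Mind the look-alikes: they are no part of the job. Leave any purple look-alike of the lock alone.

How it is judged:
By the outcome, as a careful person would: the job done as asked, in the order asked, and still so for the second after the job is handed in, while the arm keeps its last pose, push and grip.
It also fails if it takes over 72 s, if anything falls off the work surface, if the arm or the gripper's body presses on something with over 40 N, if the wrist force passes 120 N, or if a joint passes its speed limit or range.

### The arm

A 6-joint arm with a two-finger parallel gripper is mounted at the origin on the work surface. World frame = base frame: x ahead of the robot, y to its left, z up, the work surface at z = 0. Lengths are in m, angles in rad, forces in N, time in s.
With the tool pointing down it reaches from about 0.375 to 0.9 m from the base axis. Payload 3.1 kg.
Tool frame: the origin (TCP) lies at the centre of the arm's flange, where the gripper is bolted on; the fingertips stand 173 mm ahead of it and the grasp point (between the pads) lies 155 mm ahead of it; z points along the fingers, y is the line along which they close (so a half turn about z gives the same grasp; the last joint's range is limited). The gripper opens to 85 mm and grips with 20 to 120 N. Pads are 22 mm wide; open, the fingers measure 114 mm over their backs; the gripper's body (76 mm by 85 mm) begins 54 mm behind the grasp point. The pads swing forward as they close: fully open they stand 13 mm farther back than shut.
Start: joints at [0.959, 0.527, 1.433, -0, 1.181, -0.178], TCP at [0.263, 0.567, 0.405] pointing down, gripper open.
Joint ranges: [-3.08, 3.08], [-0.75, 2.2], [0.22, 2.44], [-1.43, 4.57], [0, 2.65], [-2.85, 2.85]. Speed limits (rad/s): [2.79, 2.79, 3.14, 3.14, 3.14, 3.14].

### API

Orientations are given as a unit quaternion [x, y, z, w].
In Python, from plant import bot, viewer, order, spotter gives the robot as it stands. The module is installed in compiled form; this text tells all that it offers.
- The arm moves only by the shell command python3 -m pendant 'ROWS' [FORCE]. ROWS is JSON, a list of rows, each a list of 3 entries, a list of its own where there are three numbers: the turn, a rotation vector about the tool's x, y, z scaled (see below), then the shift along the tool's x, y, z scaled (see below), then the finger opening in mm, from 0 to 85.4. In form: [[[rx, ry, rz], [tx, ty, tz], hand], ...]. A call has 1 to 10 rows; each row is the pose to reach, as a shift and turn from the pose commanded when the call began, along the tool's axes at that moment, turning the shorter way round; what a row does not reach only later rows make up. The controller multiplies each number of a shift by 0.3 m and each number of a turn by 180 degrees. A row lasts 1/10 s, in which the tool goes at most 50 mm and 8.59 degrees, less where a joint would pass 70% of its speed; a pose out of reach is approached as far as the arm can. A call with a number of a shift or a turn outside -1 to 1 is refused whole. A call with a gripper value outside its range is refused whole. The fingers move at their own pace and stop on an object; FORCE is the grip in N (left out, the last holds). Time passes only in rows, so rows that repeat a pose let the fingers close. It gives the time, the measured TCP pose, the force, the opening and the grip force at its end, in the units of the state.
- bot.state(): the state, without advancing time (a new reading comes with each control period).
- viewer.get_image(name): name is "scene" or "side" or "wrist"; returns a dict with "image" (400x640x3 uint8, blue, green, red), "fx", "fy", "cx", "cy" (pixels), "k1" (the pictures are not rectified: a ray, as slopes to the right and down, at radius r is drawn at 1 + k1 r^2 times it, then the intrinsics apply), "R" (3x3) and "t" (3): a world point X has camera coordinates R X + t. Camera axes: x right, y down, z forward; pixel columns grow to the right and rows downward; lengths in m; the calibration is good to about 2 mm. A picture is of the moment at which its call begins. There is no depth.
- order.finish_job(): hands the job in; it is judged then, once.
Trained networks look in a picture, given as the dict that the camera call returned (one of the last four; its "shot" number tells which), for a name from the list of things; names that differ only in an ending like _2 or _b are one class to them, and where a whole thing is asked for, a point or a joint stands for the part that bears it (a point fixed in the world has none). Each returns a list of dicts, best first, with "confidence" (0 to 1); they miss things now and then, are a little off and sometimes report something else, mostly with a low value. They report only what shows in the picture. A call takes as long as a camera call. They do not tell look-alikes from the thing itself.
- spotter.masks_of(name, picture): "pixels" (400x640 bool, what is visible of it) and "rect" ([centre column, centre row, width, height] in pixels, round what is visible of it).
The state is a dict: "time_s": time; "joint_pos": joint angles; "qvel": joint speeds; "effort": joint torques, N m; "tool_pos": TCP position; "tool_rot": TCP orientation; "force": force on the tool from outside, world axes, zero at the start; "wrist_torque": the same for the moment, N m; "gripper_width": finger opening in m; "grip_force": force on a finger pad.
Only numpy, scipy, OpenCV 4.12 (cv2) and the standard library are available. Lean on these libraries where they do the work, as an engineer would, in place of code of your own. Each camera call takes 0.05 s, during which the arm holds its last target. There are 200 camera calls.

## Working session

There is one attempt and no reset: what is moved stays moved. The work goes in short steps, Python scripts to look and compute and a shell command to move; the robot and the scene stay as the last step left them, time stands still between calls to the robot, and variables do not carry over. Pictures are saved under pics/ and viewed, at most 10 in all, crops included, and the job is handed in when it is done.

```bash
mkdir -p pics; ls; cat > h.py <<'E'
import numpy as np, cv2
from scipy.spatial.transform import Rotation as Ro
from plant import bot, viewer, order, spotter
def ray(p,u,v):
    x=(u-p["cx"])/p["fx"]; y=(v-p["cy"])/p["fy"]; a,b=x,y
    for _ in range(20):
        s=1+p["k1"]*(a*a+b*b); a,b=x/s,y/s
    R=np.array(p["R"]);t=np.array(p["t"])
    return -R.T@t, R.T@np.array([a,b,1.])
def onz(p,u,v,z):
    c,d=ray(p,u,v); return c+d*(z-c[2])/d[2]
def proj(p,X):
    c=np.array(p["R"])@np.array(X)+np.array(p["t"]); a,b=c[0]/c[2],c[1]/c[2]; s=1+p["k1"]*(a*a+b*b)
    return np.array([p["cx"]+p["fx"]*a*s,p["cy"]+p["fy"]*b*s])
def tri(obs):
    A=0;B=0
    for p,u,v in obs:
        c,d=ray(p,u,v); d=d/np.linalg.norm(d); M=np.eye(3)-np.outer(d,d); A=A+M; B=B+M@c
    return np.linalg.solve(A,B)
def rows(X,q=None):
    "shift/turn (scaled) from current pose to TCP X, R matrix q"
    s=bot.state(); R0=Ro.from_quat(s["tool_rot"])
    d=R0.inv().apply(np.array(X)-s["tool_pos"])/.3
    r=(R0.inv()*q).as_rotvec()/np.pi if q is not None else 0
    return np.round(r,4),np.round(d,4)
E
python3 - <<'E'
from h import *
s=bot.state(); print(s)
for n in ["scene","side","wrist"]:
    p=viewer.get_image(n); cv2.imwrite(f"pics/{n}0.png",p["image"])
    print(n,p["fx"],p["k1"],-np.array(p["R"]).T@p["t"])
    for k in ["slide_case","cabinet","cradle","lock","dial_grip","shackle_grip","cabinet_drawer0_handle","hasp","oil_bottle","sample_jar","beaker","petri_dish","eyepiece"]:
        try: print(k,[(round(m["confidence"],2),np.round(m["rect"]).astype(int).tolist()) for m in spotter.masks_of(k,p)])
        except Exception as e: print(k,e)
E
```

```text
pics
{'time_s': 0.0, 'joint_pos': array([ 9.58527443e-01,  5.28449332e-01,  1.43391653e+00,  7.95056806e-06,
        1.18138421e+00, -1.78505374e-01]), 'qvel': array([ 0.00037699,  0.00127802, -0.00036984, -0.00287811, -0.00230775,
        0.0010739 ]), 'effort': array([-7.97152961e-05, -4.42345583e+01, -1.78026134e+01, -4.39754504e-04,
        8.53545440e-03, -6.73847538e-07]), 'tool_pos': array([0.26245139, 0.56683912, 0.40373903]), 'tool_rot': array([ 2.15186832e-01,  9.76572303e-01, -9.94066971e-04, -4.18873437e-04]), 'force': array([-0.0877543 , -0.20572099,  1.25726283]), 'wrist_torque': array([ 0.01093279, -0.0026399 , -0.0618713 ]), 'grip_force': 0.0, 'gripper_width': 0.0854067230909044}
scene 388.5015081819448 -0.09081905085311101 [ 0.93974463 -0.52415095  0.78506132]
slide_case []
cabinet [(0.97, [409, 189, 176, 140])]
cradle [(0.66, [244, 279, 41, 36]), (0.61, [222, 265, 16, 16])]
lock [(0.91, [161, 282, 43, 40]), (0.65, [205, 327, 41, 42]), (0.6, [236, 273, 45, 33]), (0.34, [240, 272, 22, 16])]
dial_grip [(0.81, [208, 325, 24, 22]), (0.71, [240, 267, 20, 20]), (0.5, [154,
[... 1032 characters left out ...]
(0.45, [351, 223, 11, 19]), (0.36, [296, 278, 3, 9]), (0.28, [283, 234, 27, 22]), (0.28, [370, 234, 18, 24])]
sample_jar [(0.73, [370, 234, 17, 24])]
beaker [(0.62, [380, 291, 25, 43])]
petri_dish [(0.85, [267, 161, 23, 17])]
eyepiece [(0.72, [372, 267, 10, 19]), (0.54, [343, 169, 130, 61]), (0.16, [308, 175, 60, 48])]
wrist 297.5986904813137 -0.02014702392545757 [0.19571496 0.59796205 0.37414995]
slide_case []
cabinet [(0.49, [157, 394, 48, 12])]
cradle []
lock []
dial_grip []
shackle_grip []
cabinet_drawer0_handle [(0.63, [153, 395, 37, 10])]
hasp [(0.49, [155, 393, 42, 12])]
oil_bottle [(0.44, [154, 394, 43, 13])]
sample_jar []
beaker []
petri_dish [(0.83, [242, 316, 56, 61])]
eyepiece []
```

```bash
python3 - <<'E'
import cv2
a=cv2.imread("pics/scene0.png")[90:370,110:510]; cv2.imwrite("pics/a.png",cv2.resize(a,(800,560),interpolation=cv2.INTER_CUBIC))
a=cv2.imread("pics/side0.png")[120:360,230:430]; cv2.imwrite("pics/b.png",cv2.resize(a,(500,600),interpolation=cv2.INTER_CUBIC))
E
```

```text
(no output)
```

View pics/a.png

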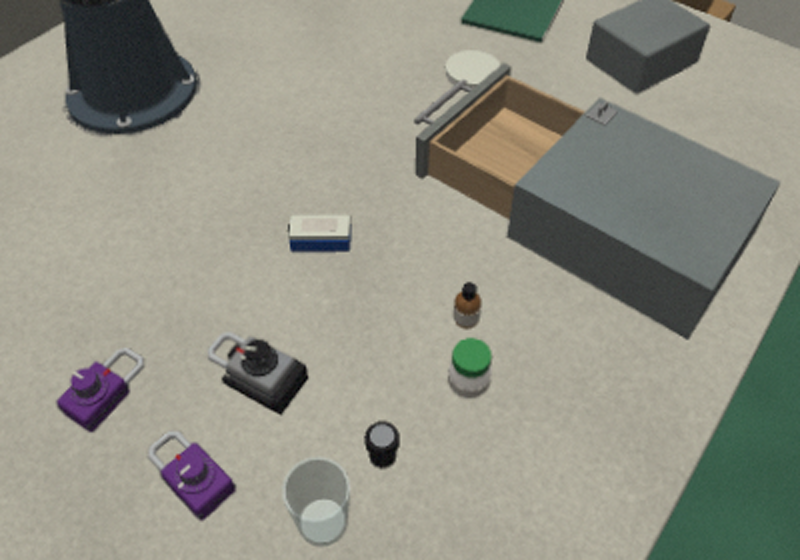

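View pics/b.png

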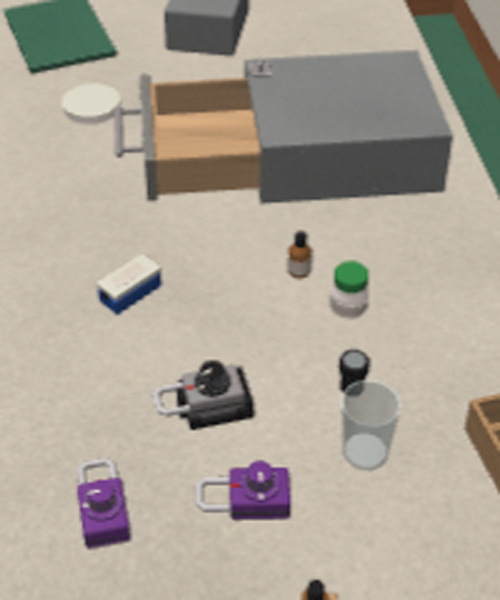

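Both views show the gray lock with red mark in the black cradle (scene px ≈ 241,275), with two purple look-alikes beside it. The slide case is at scene px ≈ 270,206, and the cabinet is at the right with its drawer open and the hasp at scene px ≈ 410,145.

```bash
python3 - <<'E'
from h import *
from scipy.optimize import least_squares
S=viewer.get_image("scene"); D=viewer.get_image("side")
fs=lambda u,v:(S,110+u/2,90+v/2); fd=lambda u,v:(D,230+u/2.5,120+v/2.5)
def fit(obs,x0):
    def f(x):
        c,s=np.cos(x[2]),np.sin(x[2]); r=[]
        for (p,u,v),X in obs:
            W=[x[0]+c*X[0]-s*X[1],x[1]+s*X[0]+c*X[1],X[2]]; r+=list(proj(p,W)-[u,v])
        return r
    o=least_squares(f,x0,loss="soft_l1"); return o.x,np.round(o.fun,1)
h=.1
ob=[(fs(512,180),(-.14,-.11,h)),(fs(778,185),(.14,.11,h)),(fs(692,275),(.14,-.11,h)),(fs(690,335),(.14,-.11,0)),(fs(509,237),(-.14,-.11,0)),
(fd(262,140),(-.14,-.11,h)),(fd(247,62),(-.14,.11,h)),(fd(418,53),(.14,.11,h)),(fd(446,135),(.14,-.11,h)),(fd(443,188),(.14,-.11,0)),(fd(262,201),(-.14,-.11,0))]
cab,e=fit(ob,[.7,.2,0]); print("cab",cab,e)
for n,a,b in [("case_mid top",(320,223),(130,270)),("knobtop",(260,352),(213,370)),("hasp",(602,106),(262,68)),("handle mid",(441,102),(127,132))]:
    print(n,tri([fs(*a),fd(*b)]))
c,s=np.cos(cab[2]),np.sin(cab[2])
print("hasp model",cab[0]-.14*c-.078*s, cab[1]-.14*s+.078*c)
def caseend(): 
    for a in [(290,232),(350,232)]: print(onz(*fs(*a),.034))
caseend()
for z,a in [(.034,(130,270)),(.0,(118,310)),(.0,(162,283))]: print(onz(*fd(*a),z))
print("shackle end",tri([fs(212,348),fd(157,400)]))
E
```

```text
cab [ 0.77608886  0.21621966 -0.03229696] [-1.3 -1.8  3.4 -2.  12.2  6.7  0.7  1.5 -3.7 -4.  -4.4  2.3 -4.3 -1.4
  0.2 -1.6  3.1 -0.3  0.8  1.  -4.6  0.5]
case_mid top [ 0.45727603 -0.05484138  0.04263215]
knobtop [ 0.54231034 -0.24960976  0.06214305]
hasp [0.67072686 0.28251219 0.11601657]
handle mid [0.46610288 0.19913547 0.07655322]
hasp model 0.638680590447379 0.2986997707857866
[ 0.43256988 -0.08606278  0.034     ]
[ 0.49377119 -0.03929159  0.034     ]
[ 0.45651544 -0.04367748  0.034     ]
[ 0.43730322 -0.07951947  0.        ]
[ 0.49640488 -0.03736759  0.        ]
shackle end [ 0.47859008 -0.2669274   0.03634128]
```

```bash
cat >> h.py <<'E'
def down(psi):
    a=np.radians(psi); x=np.array([np.cos(a),np.sin(a),0]); z=np.array([0,0,-1.]); return Ro.from_matrix(np.c_[x,np.cross(z,x),z])
def go(X,psi):
    "grasp point X"
    print("go",*[a.tolist() for a in rows(np.array(X)+[0,0,.155],down(psi))])
def st():
    s=bot.state(); x=Ro.from_quat(s["tool_rot"]).apply([1,0,0])
    print("t %.2f grasp"%s["time_s"],np.round(s["tool_pos"]-[0,0,.155],4),"psi %.2f"%np.degrees(np.arctan2(x[1],x[0])),"F",np.round(s["force"],1),"w %.4f"%s["gripper_width"],"g %.1f"%s["grip_force"],"T",np.round(s["wrist_torque"],2),"j",np.round(s["joint_pos"],2))
E
python3 -c "
from h import *
go([.52,0,.265],216)"
```

```text
go [0.0, 0.0, -0.3381] [-1.5729, -1.3547, -0.051]
```

```bash
python3 -m pendant '[[[0,0,-0.17],[-0.8,-0.68,-0.03],85],[[0,0,-0.17],[-0.8,-0.68,-0.03],85],[[0,0,-0.17],[-0.8,-0.68,-0.03],85],[[0,0,-0.17],[-0.8,-0.68,-0.03],85],[[0,0,-0.17],[-0.8,-0.68,-0.03],85],[[0,0,-0.17],[-0.8,-0.68,-0.03],85],[[0,0,-0.17],[-0.8,-0.68,-0.03],85],[[0,0,-0.17],[-0.8,-0.68,-0.03],85]]'; python3 -c "
from h import *
go([.52,0,.265],216);st()"
```

```text
time_s: 3.0
tool_pos: [0.396, 0.2788, 0.4141]
tool_rot: [-0.048, 0.999, -0.0, 0.0]
force: [-0.3, 0.8, -0.6]
gripper_width: 0.0848
grip_force: 0.0
go [-0.0002, 0.0003, -0.1696] [-0.3228, -0.9645, -0.0192]
t 3.00 grasp [0.396  0.2788 0.2591] psi -174.53 F [-0.3  0.8 -0.6] w 0.0848 g 0.0 T [0.03 0.07 0.02] j [ 0.38  0.33  1.77 -0.    1.05 -1.28]
```

```bash
python3 -m pendant '[[[0,0,-0.17],[-0.32,-0.96,-0.02],85],[[0,0,-0.17],[-0.32,-0.96,-0.02],85],[[0,0,-0.17],[-0.32,-0.96,-0.02],85],[[0,0,-0.17],[-0.32,-0.96,-0.02],85],[[0,0,-0.17],[-0.32,-0.96,-0.02],85],[[0,0,-0.17],[-0.32,-0.96,-0.02],85],[[0,0,-0.17],[-0.32,-0.96,-0.02],85],[[0,0,-0.17],[-0.32,-0.96,-0.02],85]]'; python3 -c "
from h import *
st()
p=viewer.get_image('wrist'); cv2.imwrite('pics/w1.png',p['image'])
import pickle; pickle.dump({k:v for k,v in p.items()},open('w1.pkl','wb'))
print(p['fx'],p['cx'],p['cy'],-np.array(p['R']).T@p['t'])
cv2.imwrite('pics/w1b.png',cv2.resize(p['image'],(800,500),interpolation=cv2.INTER_CUBIC))
"
```

```text
time_s: 3.8
tool_pos: [0.5212, 0.0016, 0.4199]
tool_rot: [-0.31, 0.951, -0.001, 0.001]
force: [-0.1, -0.5, 0.8]
gripper_width: 0.0845
grip_force: 0.0
t 3.80 grasp [0.5212 0.0016 0.2649] psi -143.88 F [-0.1 -0.5  0.8] w 0.0845 g 0.0 T [ 0.02 -0.02 -0.01] j [-0.21  0.37  1.67 -0.    1.1  -2.41]
297.5986904813137 318.289647825278 196.34651007888422 [ 0.46191457 -0.04404614  0.38924878]
```

View pics/w1b.png

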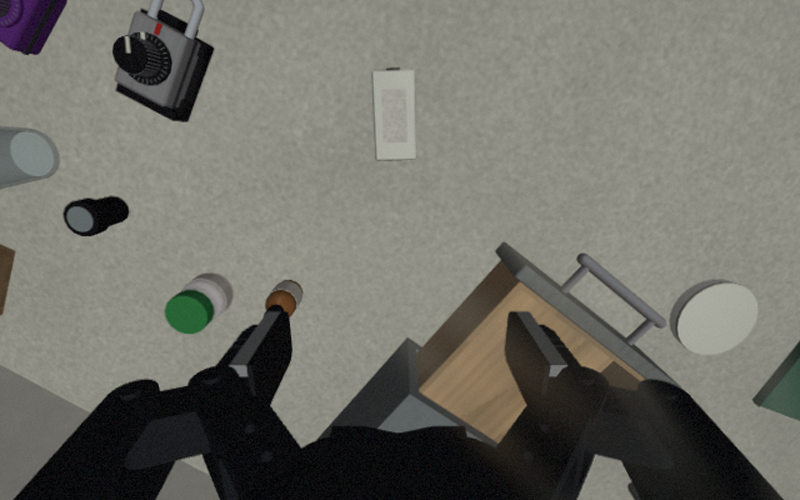

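The wrist view shows the case lid at (full px) ≈ (299–332, 55–128), the drawer handle at (466,208)–(528,258), the cabinet's front −y top corner at ≈ (326,274), and the lock at top left.

```bash
python3 - <<'E'
from h import *
import pickle; p=pickle.load(open("w1.pkl","rb")); k=1/1.25
im=p["image"]; sub=im[45:140,285:345]; g=cv2.cvtColor(sub,cv2.COLOR_BGR2GRAY).astype(float)
P=lambda u,v,z:onz(p,u*k,v*k,z)
c=[P(u,v,.034) for u,v in [(374,70),(413,69),(415,159),(377,160)]]
print("case ctr",np.mean(c,0)); 
for a,b in [(0,3),(1,2),(0,1)]:
    d=c[b]-c[a]; print(np.linalg.norm(d),np.degrees(np.arctan2(d[1],d[0])))
a,b=P(582,260,.062),P(660,323,.062); d=b-a; print("handle",a,b,(a+b)/2,np.linalg.norm(d),np.degrees(np.arctan2(d[1],d[0])))
f=P(408,342,.1); print("cabfront -y corner",f, "drawer front wall -y top corner",P(501,246,.078),P(497,246,.085))
print("front bottom corner",P(328,430,.1))
for z in(.056,.066): print("knobtop",P(132,52,z))
E
```

```text
case ctr [ 0.45467541 -0.05362933  0.034     ]
0.07729399783941 37.16222211873601
0.07720164997860617 38.17796855388634
0.0341436240124987 127.45342693031107
handle [0.45477805 0.16359724 0.062     ] [0.45631685 0.27451853 0.062     ] [0.45554745 0.21905788 0.062     ] 0.1109319602530175 89.20519397713167
cabfront -y corner [0.60266741 0.06915823 0.1       ] drawer front wall -y top corner [0.48796436 0.08634765 0.078     ] [0.48940922 0.08063667 0.085     ]
front bottom corner [0.72723352 0.0648967  0.1       ]
knobtop [ 0.54097072 -0.25697022  0.056     ]
knobtop [ 0.53859843 -0.25058088  0.066     ]
```

```bash
python3 - <<'E'
from h import *
import pickle; p=pickle.load(open("w1.pkl","rb")); k=1/1.25
P=lambda u,v,z:onz(p,u*k,v*k,z).round(4)
print(P(408,342,0.0),P(416,390,.1),P(328,430,0))
cv2.imwrite("pics/c.png",cv2.resize(p["image"][180:400,240:560],(800,550),interpolation=cv2.INTER_CUBIC))
st=lambda:0
go([.4547,-.0536,.10],217.7-360); go([.4547,-.0536,.018],217.7-360)
E
```

```text
[0.6513 0.1083 0.    ] [0.6393 0.1057 0.1   ] [0.819  0.1026 0.    ]
go [0.0, 0.0002, -0.0083] [0.2881, -0.0251, 0.5485]
go [0.0, 0.0002, -0.0083] [0.2882, -0.0252, 0.8218]
```

View pics/c.png

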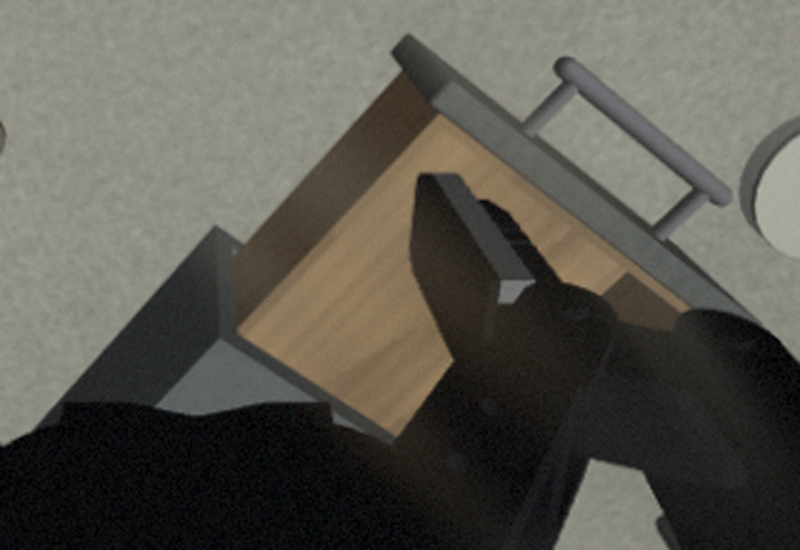

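The crop shows the cabinet's front −y corner, bottom at crop (217,226) and top at (222,335), with the drawer panel and handle clear.

```bash
python3 -m pendant '[[[0,0,-0.008],[0.288,-0.025,0.548],85],[[0,0,-0.008],[0.288,-0.025,0.548],85],[[0,0,-0.008],[0.288,-0.025,0.548],85],[[0,0,-0.008],[0.288,-0.025,0.548],85],[[0,0,-0.008],[0.288,-0.025,0.62],85],[[0,0,-0.008],[0.288,-0.025,0.7],85],[[0,0,-0.008],[0.288,-0.025,0.76],85],[[0,0,-0.008],[0.288,-0.025,0.8],85],[[0,0,-0.008],[0.288,-0.025,0.8],85]]' 40; python3 - <<'E'
from h import *
import pickle; p=pickle.load(open("w1.pkl","rb"))
P=lambda u,v,z:onz(p,240+u/2.5,180+v/2.5,z).round(4)
print(P(217,226,0),P(222,335,.1),P(390,438,.1),P(40,428,0),"panel",P(436,98,.09),P(410,35,.01))
print("handle",P(565,68,.062),P(722,196,.062))
print("panel inner top",P(440,112,.09),P(685,310,.09))
st(); go([.4547,-.0536,.018],217.7-360)
E
```

```text
time_s: 4.75
tool_pos: [0.4535, -0.0517, 0.1787]
tool_rot: [-0.325, 0.946, 0.001, -0.001]
force: [-0.8, -0.0, 0.0]
gripper_width: 0.0851
grip_force: 0.0
[0.6466 0.1055 0.    ] [0.6443 0.1036 0.1   ] [0.6446 0.2072 0.1   ] [0.8378 0.1021 0.    ] panel [0.4975 0.1099 0.09  ] [0.4882 0.1157 0.01  ]
handle [0.4538 0.1633 0.062 ] [0.4557 0.2753 0.062 ]
panel inner top [0.5014 0.1157 0.09  ] [0.5086 0.2806 0.09  ]
t 4.75 grasp [ 0.4535 -0.0517  0.0237] psi -142.12 F [-0.8 -0.   0. ] w 0.0851 g 0.0 T [ 0.   -0.01  0.03] j [-0.36  0.74  2.    0.    0.4  -2.59]
go [0.0008, -0.0005, 0.001] [0.0008, -0.0075, 0.0189]
```

```bash
python3 -m pendant '[[[0,0,0],[0,-0.0075,0.002],60],[[0,0,0],[0,-0.0075,0.002],38],[[0,0,0],[0,-0.0075,0.002],30],[[0,0,0],[0,-0.0075,0.002],30],[[0,0,0],[0,-0.0075,0.002],30],[[0,0,0],[0,-0.0075,0.002],30]]' 40; python3 - <<'E'
from h import *
st(); go([.4547,-.0536,.17],217.7-360); go([.57,.214,.17],179.1); go([.57,.214,.049],179.1)
E
```

```text
time_s: 5.35
tool_pos: [0.4554, -0.0549, 0.1801]
tool_rot: [-0.324, 0.946, -0.0, 0.001]
force: [-0.1, 1.5, 6.0]
gripper_width: 0.0375
grip_force: 41.4
t 5.35 grasp [ 0.4554 -0.0549  0.0251] psi -142.23 F [-0.1  1.5  6. ] w 0.0375 g 41.4 T [0.22 0.04 0.1 ] j [-0.36  0.74  2.    0.    0.4  -2.59]
go [-0.0004, 0.0003, 0.0004] [-0.0011, 0.0042, -0.4831]
go [-0.0003, 0.0004, 0.2148] [-0.8513, 0.4739, -0.4829]
go [-0.0003, 0.0004, 0.2148] [-0.8509, 0.4744, -0.0796]
```

```bash
python3 -m pendant '[[[0,0,0],[0,0.004,-0.16],30],[[0,0,0],[0,0.004,-0.32],30],[[0,0,0.03],[-0.05,0.03,-0.48],30],[[0,0,0.215],[-0.85,0.474,-0.48],30],[[0,0,0.215],[-0.85,0.474,-0.48],30],[[0,0,0.215],[-0.85,0.474,-0.48],30],[[0,0,0.215],[-0.85,0.474,-0.48],30],[[0,0,0.215],[-0.85,0.474,-0.48],30],[[0,0,0.215],[-0.85,0.474,-0.48],30],[[0,0,0.215],[-0.85,0.474,-0.48],30]]' 40; python3 - <<'E'
from h import *
st(); go([.57,.214,.049],179.1)
p=viewer.get_image('side'); cv2.imwrite('pics/d.png',cv2.resize(p['image'][110:290,250:450],(667,600),interpolation=cv2.INTER_CUBIC))
E
```

```text
time_s: 6.35
tool_pos: [0.5711, 0.2187, 0.3236]
tool_rot: [0.005, 1.0, 0.001, 0.003]
force: [0.1, -1.1, -0.9]
gripper_width: 0.0372
grip_force: 40.8
t 6.35 grasp [0.5711 0.2187 0.1686] psi 179.38 F [ 0.1 -1.1 -0.9] w 0.0372 g 40.8 T [-0.04 -0.04 -0.  ] j [ 0.18  0.61  1.54  0.    0.99 -1.38]
go [0.0009, 0.0016, 0.0016] [0.0055, -0.0168, 0.3986]
```

View pics/d.png

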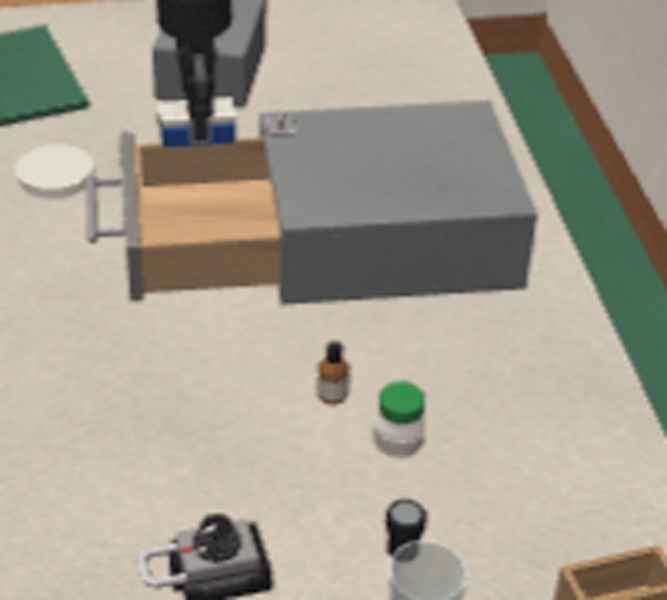

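The case is held above the drawer opening. Lowering it in.

```bash
python3 -m pendant '[[[0,0,0],[0.005,-0.015,0.15],30],[[0,0,0],[0.005,-0.015,0.28],30],[[0,0,0],[0.005,-0.015,0.35],30],[[0,0,0],[0.005,-0.015,0.38],30],[[0,0,0],[0.005,-0.015,0.395],30],[[0,0,0],[0.005,-0.015,0.4],30],[[0,0,0],[0.005,-0.015,0.4],30]]' 40; python3 - <<'E'
from h import *
st()
E
```

```text
time_s: 7.1
tool_pos: [0.5686, 0.2091, 0.2042]
tool_rot: [0.008, 1.0, 0.0, 0.001]
force: [0.3, 0.3, -0.9]
gripper_width: 0.0372
grip_force: 40.8
t 7.10 grasp [0.5686 0.2091 0.0492] psi 179.07 F [ 0.3  0.3 -0.9] w 0.0372 g 40.8 T [ 0.04  0.03 -0.02] j [ 0.17  0.78  1.62 -0.    0.74 -1.39]
```

```bash
python3 -m pendant '[[[0,0,0],[0,0,0.009],30],[[0,0,0],[0,0,0.009],45],[[0,0,0],[0,0,0.009],62],[[0,0,0],[0,0,0.009],62],[[0,0,0],[0,0,0.009],62],[[0,0,0],[0,0,-0.06],62],[[0,0,0],[0,0,-0.2],62],[[0,0,0],[0,0,-0.36],62],[[0,0,0],[0,0,-0.36],62]]' 40; python3 - <<'E'
from h import *
st()
p=viewer.get_image('wrist'); cv2.imwrite('pics/e.png',p['image'])
import pickle; pickle.dump(p,open('w2.pkl','wb'))
print([(round(m["confidence"],2),np.round(m["rect"]).astype(int).tolist()) for m in spotter.masks_of("slide_case",p)])
go([.42,.2165,.16],179.1); go([.42,.2165,.063],179.1)
E
```

```text
time_s: 8.0
tool_pos: [0.5704, 0.2099, 0.3177]
tool_rot: [0.008, 1.0, 0.001, 0.007]
force: [1.1, 0.6, 0.4]
gripper_width: 0.0617
grip_force: 0.0
t 8.00 grasp [0.5704 0.2099 0.1627] psi 179.10 F [1.1 0.6 0.4] w 0.0617 g 0.0 T [-0.06 -0.02 -0.03] j [ 0.17  0.61  1.56  0.    0.96 -1.39]
[(0.87, [315, 191, 52, 98])]
go [0.0002, 0.001, -0.0] [0.4946, 0.0158, -0.0095]
go [0.0002, 0.001, -0.0] [0.4956, 0.0157, 0.3139]
```

View pics/e.png

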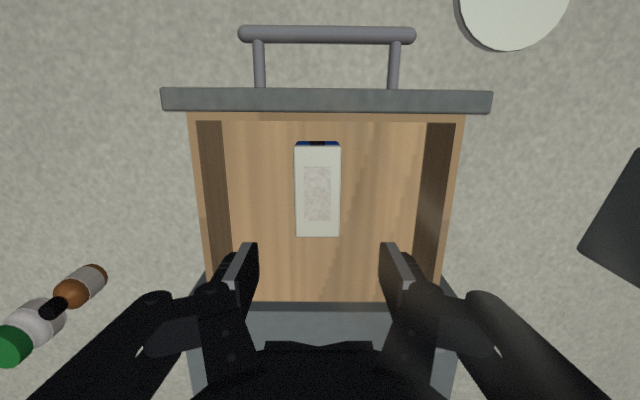

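The case lies flat in the drawer. Next I go in front of the handle with the fingers closed.

```bash
python3 -m pendant '[[[0,0,0],[0.17,0.016,0],0],[[0,0,0],[0.34,0.016,0],0],[[0,0,0],[0.495,0.016,0],0],[[0,0,0],[0.495,0.016,0],0],[[0,0,0],[0.495,0.016,0.1],0],[[0,0,0],[0.495,0.016,0.2],0],[[0,0,0],[0.495,0.016,0.3],0],[[0,0,0],[0.495,0.016,0.32],0],[[0,0,0],[0.495,0.016,0.32],0]]' 40; python3 - <<'E'
from h import *
st()
import pickle; p=pickle.load(open('w2.pkl','rb'))
a,b=[onz(p,u,v,.062) for u,v in [(243,34),(412,36)]]; print(a,b,(a+b)/2)
print("panel ends",onz(p,163,90,.09),onz(p,491,94,.09))
E
```

```text
time_s: 9.0
tool_pos: [0.4193, 0.2163, 0.2135]
tool_rot: [0.008, 1.0, -0.001, -0.002]
force: [0.2, 0.3, 1.1]
gripper_width: -0.0005
grip_force: 0.0
t 9.00 grasp [0.4193 0.2163 0.0585] psi 179.07 F [0.2 0.3 1.1] w -0.0005 g 0.0 T [-0.02 -0.01 -0.04] j [ 0.24  0.67  1.96 -0.    0.52 -1.32]
[0.45355066 0.16071409 0.062     ] [0.45641559 0.27521158 0.062     ] [0.45498313 0.21796284 0.062     ]
panel ends [0.48928714 0.1140295  0.09      ] [0.49477109 0.31963727 0.09      ]
```

```bash
python3 -m pendant '[[[0,0,0],[-0.06,0,0],0],[[0,0,0],[-0.13,0,0],0],[[0,0,0],[-0.2,0,0],0],[[0,0,0],[-0.27,0,0],0],[[0,0,0],[-0.34,0,0],0],[[0,0,0],[-0.4,0,0],0],[[0,0,0],[-0.45,0.01,0],0],[[0,0,0],[-0.48,0.01,0],0],[[0,0,0],[-0.5,0.01,0],0],[[0,0,0],[-0.5,0.01,0],0]]' 40; python3 - <<'E'
from h import *
st()
E
```

```text
time_s: 10.0
tool_pos: [0.5704, 0.217, 0.2158]
tool_rot: [0.008, 1.0, 0.0, 0.001]
force: [-0.3, -0.6, -0.1]
gripper_width: 0.0003
grip_force: 0.0
t 10.00 grasp [0.5704 0.217  0.0608] psi 179.08 F [-0.3 -0.6 -0.1] w 0.0003 g 0.0 T [-0.05  0.02  0.02] j [ 0.18  0.76  1.6  -0.    0.77 -1.37]
```

```bash
python3 -m pendant '[[[0,0,0],[-0.015,0,0],0],[[0,0,0],[-0.03,0,0],0],[[0,0,0],[-0.045,0,0],0],[[0,0,0],[-0.055,0,0],0],[[0,0,0],[-0.055,0,0],0]]' 40; python3 - <<'E'
from h import *
st()
p=viewer.get_image('side'); cv2.imwrite('pics/f.png',cv2.resize(p['image'][120:220,270:430],(800,500),interpolation=cv2.INTER_CUBIC))
E
```

```text
time_s: 10.5
tool_pos: [0.5829, 0.2169, 0.2147]
tool_rot: [0.008, 1.0, -0.001, -0.006]
force: [-9.3, -0.2, 7.8]
gripper_width: -0.0003
grip_force: 4.9
t 10.50 grasp [0.5829 0.2169 0.0597] psi 179.09 F [-9.3 -0.2  7.8] w -0.0003 g 4.9 T [ 0.05  1.41 -0.01] j [ 0.18  0.78  1.57  0.    0.81 -1.38]
```

View pics/f.png

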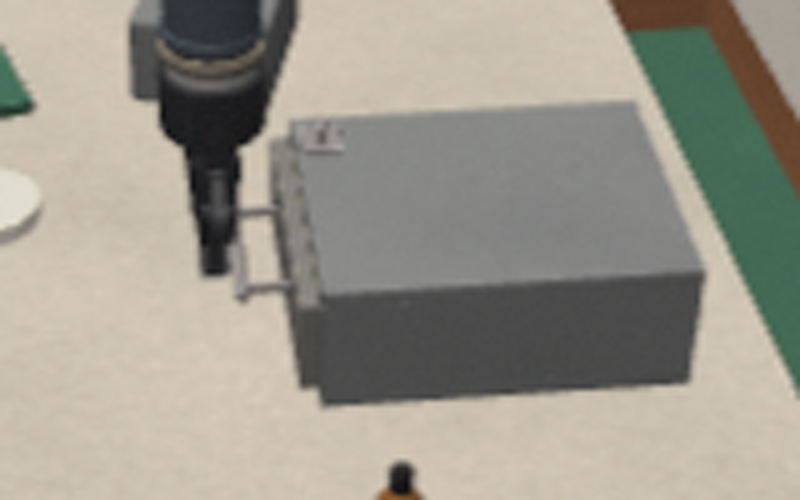

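The drawer is closed against its stop. A slightly firmer push, then I retreat.

```bash
python3 -m pendant '[[[0,0,0],[-0.012,0,0],0],[[0,0,0],[-0.02,0,0],0],[[0,0,0],[-0.02,0,0],0]]' 40; python3 - <<'E'
from h import *
st()
E
python3 -m pendant '[[[0,0,0],[0.05,0,0],0],[[0,0,0],[0.12,0,0],0],[[0,0,0],[0.12,0,-0.15],30],[[0,0,0],[0.12,0,-0.3],60],[[0,0,0],[0.12,0,-0.45],85],[[0,0,0],[0.12,0,-0.45],85]]' 40; python3 - <<'E'
from h import *
st(); go([.575,-.13,.2],195)
go([.62,-.16,.22],195)
E
```

```text
time_s: 10.85
tool_pos: [0.585, 0.2171, 0.2146]
tool_rot: [0.008, 1.0, -0.001, -0.012]
force: [-20.0, 0.7, 15.9]
gripper_width: -0.0001
grip_force: 9.9
t 10.85 grasp [0.585  0.2171 0.0596] psi 179.11 F [-20.    0.7  15.9] w -0.0001 g 9.9 T [ 0.09  2.84 -0.01] j [ 0.18  0.78  1.56  0.    0.83 -1.38]
time_s: 11.45
tool_pos: [0.5587, 0.2179, 0.3571]
tool_rot: [0.008, 1.0, 0.002, 0.008]
force: [1.1, 0.0, -0.5]
gripper_width: 0.0581
grip_force: 0.0
t 11.45 grasp [0.5587 0.2179 0.2021] psi 179.10 F [ 1.1  0.  -0.5] w 0.0581 g 0.0 T [0.04 0.01 0.02] j [ 0.19  0.55  1.55  0.    1.03 -1.37]
go [0.0003, 0.005, -0.0883] [-0.0724, -1.1588, 0.0043]
go [0.0003, 0.005, -0.0883] [-0.2249, -1.2562, -0.0604]
```

```bash
python3 -m pendant '[[[0,0,-0.08],[-0.2,-1,-0.03],85],[[0,0,-0.08],[-0.2,-1,-0.03],85],[[0,0,-0.08],[-0.2,-1,-0.03],85],[[0,0,-0.08],[-0.2,-1,-0.03],85],[[0,0,-0.08],[-0.2,-1,-0.03],85],[[0,0,-0.08],[-0.2,-1,-0.03],85],[[0,0,-0.08],[-0.2,-1,-0.03],85]]'; python3 - <<'E'
from h import *
st(); go([.62,-.22,.15],195)
E
```

```text
time_s: 12.15
tool_pos: [0.6127, -0.0893, 0.3589]
tool_rot: [-0.115, 0.993, -0.002, 0.001]
force: [0.0, -0.1, -0.3]
gripper_width: 0.0851
grip_force: 0.0
t 12.15 grasp [ 0.6127 -0.0893  0.2039] psi -166.83 F [ 0.  -0.1 -0.3] w 0.0851 g 0.0 T [ 0.03 -0.07 -0.04] j [-0.32  0.57  1.49 -0.    1.07 -2.12]
go [-0.0011, 0.0007, -0.0102] [0.076, -0.429, 0.1811]
```

```bash
python3 -m pendant '[[[0,0,-0.01],[0.076,-0.43,0.1],85],[[0,0,-0.01],[0.076,-0.43,0.1],85],[[0,0,-0.01],[0.076,-0.43,0.1],85],[[0,0,-0.01],[0.076,-0.43,0.1],85],[[0,0,-0.01],[0.076,-0.43,0.1],85]]'; python3 - <<'E'
from h import *
import pickle
st(); p=viewer.get_image('wrist'); pickle.dump(p,open('w3.pkl','wb'))
for k in ["lock","dial_grip","shackle_grip","cradle"]: print(k,[(round(m["confidence"],2),np.round(m["rect"]).astype(int).tolist()) for m in spotter.masks_of(k,p)])
cv2.imwrite('pics/g.png',cv2.resize(p['image'],(800,500),interpolation=cv2.INTER_CUBIC))
E
```

```text
time_s: 12.65
tool_pos: [0.6191, -0.2146, 0.3281]
tool_rot: [-0.132, 0.991, 0.001, -0.001]
force: [-0.1, 1.0, 0.3]
gripper_width: 0.0849
grip_force: 0.0
t 12.65 grasp [ 0.6191 -0.2146  0.1731] psi -164.80 F [-0.1  1.   0.3] w 0.0849 g 0.0 T [-0.04  0.03  0.01] j [-0.5   0.66  1.42  0.    1.07 -2.34]
lock [(0.9, [146, 69, 86, 129]), (0.84, [303, 67, 66, 131]), (0.53, [467, 282, 49, 52])]
dial_grip [(0.79, [300, 90, 54, 57]), (0.56, [131, 91, 52, 52])]
shackle_grip [(0.91, [156, 36, 53, 58]), (0.82, [309, 29, 56, 53])]
cradle [(0.81, [304, 91, 83, 108])]
```

View pics/g.png

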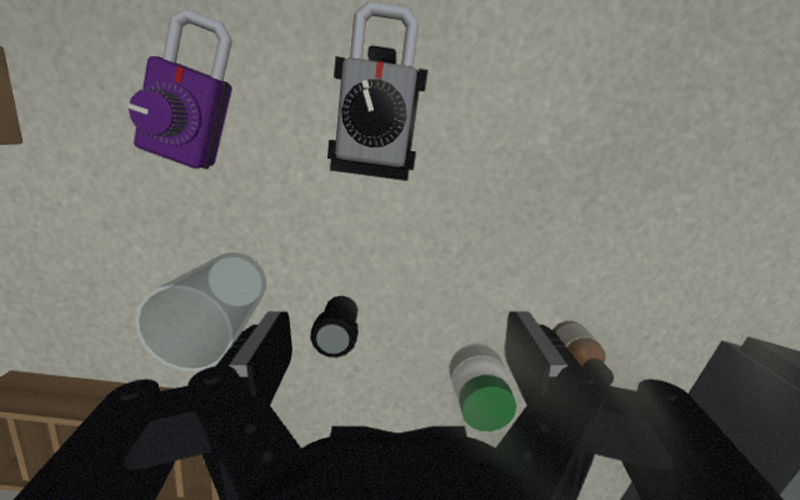

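```bash
python3 - <<'E'
from h import *
import pickle; p=pickle.load(open('w3.pkl','rb'))
P=lambda u,v,z:onz(p,u*.8,v*.8,z)
c=[P(u,v,.042) for u,v in [(343,57),(417,66),(411,167),(335,160)]]
print("body",np.mean(c,0)); 
for a,b in [(0,1),(3,2),(0,3),(1,2)]:
    d=c[b]-c[a]; print(np.linalg.norm(d).round(4),np.degrees(np.arctan2(d[1],d[0])))
im=p["image"].astype(int); sub=im[55:125,262:340]
w=(sub.min(2)>170); ys,xs=np.nonzero(w); 
bl=im[:,:,:3].max(2)<70
print(len(xs)); 
for r in range(60,95):
    xx=[x for x in range(280,320) if im[r,x].min()>165]
    if xx: print(r,xx[0],xx[-1])
red=(im[:,:,2]>140)&(im[:,:,1]<80)&(im[:,:,0]<80); ys,xs=np.nonzero(red[:70,270:340]); print("red",xs.mean()+270,ys.mean(),P((xs.mean()+270)/.8,ys.mean()/.8,.042))
cv2.imwrite('pics/g2.png',cv2.resize(p['image'][0:150,250:350],(400,600),interpolation=cv2.INTER_CUBIC))
E
```

```text
body [ 0.54150516 -0.25080925  0.042     ]
0.0466 98.80514767063049
0.0513 99.97703826390169
0.0636 7.976752918545851
0.0626 12.318394299923316
0
73 292 293
74 291 293
75 292 293
76 293 293
77 292 294
78 294 294
79 294 294
81 294 294
83 294 296
85 295 295
86 295 296
87 296 296
red 304.0 51.0 [ 0.51175151 -0.25609715  0.042     ]
```

View pics/g2.png

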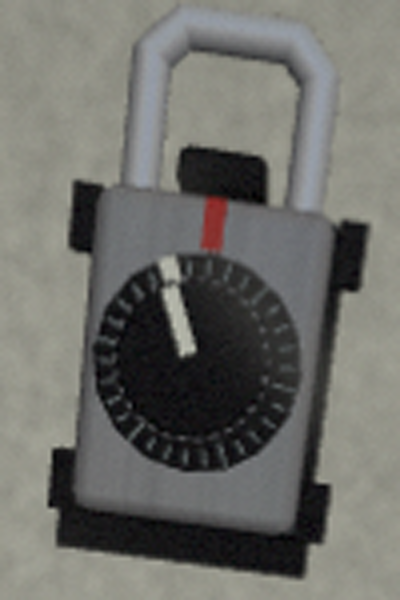

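```bash
python3 - <<'E'
from h import *
import pickle; p=pickle.load(open('w3.pkl','rb'))
P=lambda u,v,z:onz(p,250+u/4,v/4,z)
fl=[P(u,v,.046) for u,v in [(95,360),(300,365),(193,472),(200,252)]]
print("flange",np.mean(fl[:2],0),np.mean(fl[2:],0), np.linalg.norm(fl[1]-fl[0]),np.linalg.norm(fl[3]-fl[2]))
a,b,t=P(188,350,.066),P(173,285,.066),P(168,262,.046)
print(a,b,t)
ang=lambda d:np.degrees(np.arctan2(d[1],d[0]))
r=P(214,222,.042); c=np.array([np.mean(fl,0)[0],np.mean(fl,0)[1]])
print("red ang",ang(r[:2]-c),"ptr knob",ang(b-a),"ptr flange",ang(t[:2]-c))
L=[P(u,v,.027) for u,v in [(148,120),(312,130)]]; print("legs",L, "end",P(240,25,.027))
s=[P(u,v,.042) for u,v in [(105,190),(330,212),(295,530),(78,500)]]; print(np.mean(s,0),[ang(s[i]-s[j]) for i,j in [(3,0),(2,1),(0,1),(3,2)]])
go([.5415,-.2508,.12],190); go([.5415,-.2508,.062],190)
E
```

```text
flange [ 0.54136831 -0.25210115  0.046     ] [ 0.54183192 -0.25222059  0.046     ] 0.04094828991155947 0.041723608816437205
[ 0.54023683 -0.25299466  0.066     ] [ 0.53016612 -0.25830995  0.066     ] [ 0.52483257 -0.26223378  0.046     ]
red ang -172.49185656535414 ptr knob -152.17505194845657 ptr flange -149.0051327115208
legs [array([ 0.49802663, -0.27462088,  0.027     ]), array([ 0.49104007, -0.24184476,  0.027     ])] end [ 0.47651109 -0.26089132  0.027     ]
[ 0.5412097  -0.25150208  0.042     ] [np.float64(7.501882633856349), np.float64(9.11349728837082), np.float64(-79.95513919619525), np.float64(-82.5864918582889)]
go [0.0, 0.0001, 0.03] [0.2844, -0.0534, 0.1815]
go [0.0, 0.0001, 0.03] [0.2845, -0.0534, 0.3748]
```

The pointer sits about 22° (one click) counter-clockwise of the red mark, so the dial is at about 1.2. I grip the knob next.

```bash
python3 - <<'E'
from h import *
go([.5412,-.252,.10],195.2); go([.5412,-.252,.07],195.2)
E
python3 -m pendant '[[[0,0,0],[0.1,0,0.05],60],[[0,0,0],[0.2,-0.02,0.12],60],[[0,0,0],[0.285,-0.05,0.2],60],[[0,0,0],[0.285,-0.05,0.24],60],[[0,0,0],[0.285,-0.05,0.24],60],[[0,0,0],[0.285,-0.05,0.24],60]]' 40; python3 - <<'E'
from h import *
st();go([.5412,-.252,.07],195.2)
E
```

```text
go [0.0, 0.0001, 0.0011] [0.2865, -0.057, 0.2482]
go [0.0, 0.0001, 0.0011] [0.2865, -0.057, 0.3482]
time_s: 13.5
tool_pos: [0.542, -0.2509, 0.2577]
tool_rot: [-0.134, 0.991, -0.001, 0.001]
force: [0.1, -0.9, -0.4]
gripper_width: 0.06
grip_force: 0.0
t 13.50 grasp [ 0.542  -0.2509  0.1027] psi -164.65 F [ 0.1 -0.9 -0.4] w 0.0600 g 0.0 T [ 0.01 -0.   -0.04] j [-0.62  0.69  1.62  0.    0.83 -2.46]
go [-0.0004, 0.0005, 0.0008] [0.0037, -0.0028, 0.1091]
```

```bash
python3 -m pendant '[[[0,0,0],[0.004,-0.003,0.06],60],[[0,0,0],[0.004,-0.003,0.1],50],[[0,0,0],[0.004,-0.003,0.109],40],[[0,0,0],[0.004,-0.003,0.109],25],[[0,0,0],[0.004,-0.003,0.109],25],[[0,0,0],[0.004,-0.003,0.109],25],[[0,0,0],[0.004,-0.003,0.109],25]]' 25; python3 - <<'E'
from h import *
st()
E
```

```text
time_s: 14.2
tool_pos: [0.5399, -0.2525, 0.2245]
tool_rot: [-0.133, 0.991, -0.0, 0.0]
force: [0.8, -0.0, -3.1]
gripper_width: 0.0267
grip_force: 24.8
t 14.20 grasp [ 0.5399 -0.2525  0.0695] psi -164.72 F [ 0.8 -0.  -3.1] w 0.0267 g 24.8 T [ 0.11 -0.03 -0.06] j [-0.62  0.74  1.64  0.    0.77 -2.46]
```

```bash
python3 -m pendant '[[[0,0,0.02],[0,0,0],25],[[0,0,0.04],[0,0,0],25],[[0,0,0.06],[0,0,0],25],[[0,0,0.06],[0,0,0],25]]' 25; python3 -c "
from h import *
st()"
python3 -m pendant '[[[0,0,0.025],[0,0,0],25],[[0,0,0.05],[0,0,0],25],[[0,0,0.067],[0,0,0],25],[[0,0,0.067],[0,0,0],25],[[0,0,0.067],[0,0,0],25]]' 25; python3 -c "
from h import *
st()"
```

```text
time_s: 14.6
tool_pos: [0.54, -0.2523, 0.2246]
tool_rot: [-0.039, 0.999, 0.0, 0.0]
force: [0.7, 1.3, -1.8]
gripper_width: 0.0271
grip_force: 24.9
t 14.60 grasp [ 0.54   -0.2523  0.0696] psi -175.52 F [ 0.7  1.3 -1.8] w 0.0271 g 24.9 T [ 0.3  -0.2   0.04] j [-0.62  0.74  1.64  0.    0.77 -2.27]
time_s: 15.1
tool_pos: [0.5397, -0.2527, 0.2245]
tool_rot: [0.065, 0.998, -0.0, -0.0]
force: [-0.4, -0.1, -2.5]
gripper_width: 0.0262
grip_force: 24.9
t 15.10 grasp [ 0.5397 -0.2527  0.0695] psi 172.53 F [-0.4 -0.1 -2.5] w 0.0262 g 24.9 T [0.05 0.1  0.04] j [-0.63  0.74  1.64 -0.    0.77 -2.07]
```

```bash
python3 -m pendant '[[[0,0,0],[0,0,0],35],[[0,0,0],[0,0,0],60],[[0,0,0],[0,0,0],60],[[0,0,0],[0,0,-0.12],70],[[0,0,0],[-0.1,0,-0.25],75],[[0,0,0.0],[-0.25,0,-0.25],75],[[0,0,0],[-0.25,0,-0.25],75],[[0,0,0],[-0.25,0,-0.25],75]]' 25; python3 - <<'E'
from h import *
import pickle
st(); p=viewer.get_image('wrist'); pickle.dump(p,open('w4.pkl','wb'))
u=proj(p,[.5412,-.252,.046]).astype(int); print(u)
x0,y0=max(u[0]-60,0),max(u[1]-90,0); print(x0,y0)
cv2.imwrite('pics/i.png',cv2.resize(p['image'][y0:y0+150,x0:x0+120],(480,600),interpolation=cv2.INTER_CUBIC))
E
```

```text
time_s: 15.9
tool_pos: [0.6147, -0.2623, 0.2994]
tool_rot: [0.065, 0.998, -0.0, 0.0]
force: [-0.9, 0.6, -0.8]
gripper_width: 0.075
grip_force: 0.0
t 15.90 grasp [ 0.6147 -0.2623  0.1444] psi 172.49 F [-0.9  0.6 -0.8] w 0.0750 g 0.0 T [-0.    0.02 -0.04] j [-0.57  0.71  1.4  -0.    1.03 -2.01]
[319 103]
259 13
```

View pics/i.png

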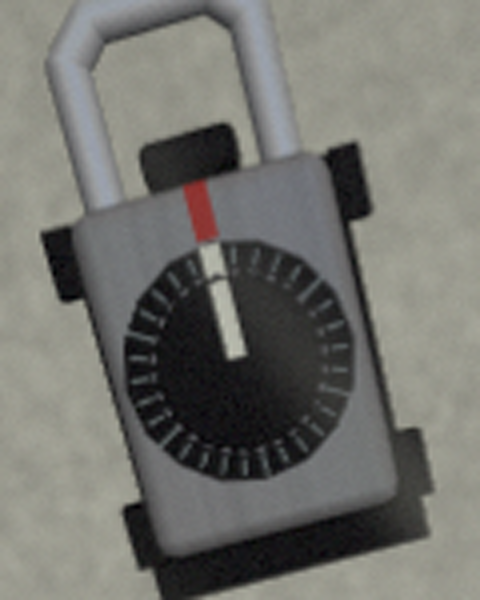

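The pointer is in line with the red mark (crop ≈ 210,245), so the dial is at the 1.6 click. Now the shackle.

```bash
python3 - <<'E'
from h import *
import pickle; p=pickle.load(open('w4.pkl','rb'))
P=lambda u,v,z:onz(p,259+u/4,13+v/4,z)
ang=lambda d:np.degrees(np.arctan2(d[1],d[0]))
f=[P(u,v,.046) for u,v in [(125,355),(353,345),(228,240),(250,480)]]; c=np.mean(f,0)
s=[P(u,v,.042) for u,v in [(72,228),(325,155),(400,490),(165,558)]]
ys=[ang(s[3]-s[0]),ang(s[2]-s[1]),ang(s[1]-s[0])-90,ang(s[2]-s[3])-90]
print(c,np.mean(s,0),ys, [np.linalg.norm(s[1]-s[0]),np.linalg.norm(s[3]-s[0])])
a=np.radians(8.6); e=np.array([np.cos(a),np.sin(a),0]); g=np.array([.5412,-.252,0])-.054*e; print(g)
go(g+[0,0,.12],188.6); go(g+[0,0,.029],188.6)
E
```

```text
[ 0.54009491 -0.25271977  0.046     ] [ 0.54142173 -0.25251105  0.042     ] [np.float64(7.266204091459702), np.float64(7.369123334107909), np.float64(7.373225587979064), np.float64(8.599353494460857)] [np.float64(0.04606294813667678), np.float64(0.06057555191918262)]
[ 0.48780716 -0.26007491  0.        ]
go [0.0003, -0.0006, -0.0897] [0.4166, -0.0487, 0.0801]
go [0.0003, -0.0006, -0.0897] [0.4159, -0.0489, 0.3834]
```

```bash
python3 -m pendant '[[[0,0,-0.04],[0.16,-0.02,0.03],65],[[0,0,-0.086],[0.32,-0.04,0.08],65],[[0,0,-0.086],[0.416,-0.048,0.08],65],[[0,0,-0.086],[0.416,-0.048,0.15],65],[[0,0,-0.086],[0.416,-0.048,0.25],65],[[0,0,-0.086],[0.416,-0.048,0.33],65],[[0,0,-0.086],[0.416,-0.048,0.33],65]]' 40; python3 - <<'E'
from h import *
st();go([.4878,-.2601,.029],188)
E
```

```text
time_s: 16.65
tool_pos: [0.4862, -0.2591, 0.1975]
tool_rot: [-0.069, 0.998, 0.003, -0.003]
force: [-0.6, 1.0, -0.5]
gripper_width: 0.0651
grip_force: 0.0
t 16.65 grasp [ 0.4862 -0.2591  0.0425] psi -172.14 F [-0.6  1.  -0.5] w 0.0651 g 0.0 T [-0.05  0.01 -0.01] j [-0.69  0.75  1.76 -0.    0.64 -2.4 ]
go [0.0021, -0.002, -0.0008] [-0.0052, -0.0043, 0.0449]
```

```bash
python3 -m pendant '[[[0,0,0],[-0.004,-0.004,0.03],60],[[0,0,0],[-0.004,-0.004,0.045],55],[[0,0,0],[-0.004,-0.004,0.045],48],[[0,0,0],[-0.004,-0.004,0.045],38],[[0,0,0],[-0.004,-0.004,0.045],36],[[0,0,0],[-0.004,-0.004,0.045],36],[[0,0,0],[-0.004,-0.004,0.045],36]]' 35; python3 - <<'E'
from h import *
st()
E
```

```text
time_s: 17.35
tool_pos: [0.4898, -0.2607, 0.1875]
tool_rot: [-0.069, 0.998, 0.0, -0.0]
force: [-1.1, 3.7, 6.2]
gripper_width: 0.0401
grip_force: 35.1
t 17.35 grasp [ 0.4898 -0.2607  0.0325] psi -172.08 F [-1.1  3.7  6.2] w 0.0401 g 35.1 T [0.72 0.15 0.07] j [-0.69  0.77  1.75  0.    0.62 -2.4 ]
```

```bash
python3 -m pendant '[[[0,0,0],[0.02,0,-0.005],36],[[0,0,0],[0.04,0,-0.005],36],[[0,0,0],[0.055,0,-0.005],36],[[0,0,0],[0.055,0,-0.005],36]]' 35; python3 -c "
from h import *
st()"; python3 -m pendant '[[[0,0,0],[0.015,0,0],36],[[0,0,0],[0.03,0,0],36],[[0,0,0],[0.036,0,0],36],[[0,0,0],[0.036,0,0],36]]' 35; python3 -c "
from h import *
st()"
```

```text
time_s: 17.75
tool_pos: [0.4729, -0.2634, 0.1881]
tool_rot: [-0.069, 0.998, 0.001, -0.001]
force: [-0.5, 2.6, -1.0]
gripper_width: 0.0402
grip_force: 36.1
t 17.75 grasp [ 0.4729 -0.2634  0.0331] psi -172.09 F [-0.5  2.6 -1. ] w 0.0402 g 36.1 T [0.56 0.01 0.19] j [-0.71  0.76  1.79 -0.    0.6  -2.42]
time_s: 18.15
tool_pos: [0.4643, -0.2646, 0.1883]
tool_rot: [-0.068, 0.998, -0.0, 0.002]
force: [9.6, 8.7, -5.9]
gripper_width: 0.0401
grip_force: 36.0
t 18.15 grasp [ 0.4643 -0.2646  0.0333] psi -172.17 F [ 9.6  8.7 -5.9] w 0.0401 g 36.0 T [ 1.5  -1.43  0.25] j [-0.73  0.76  1.81  0.    0.58 -2.44]
```

```bash
python3 -m pendant '[[[0,0,0],[0.005,0,0],36],[[0,0,0],[0.008,0,0],36],[[0,0,0],[0.008,0,0],36]]' 35; python3 -c "
from h import *
st()"; python3 -m pendant '[[[0,0,0],[-0.006,0,0],45],[[0,0,0],[-0.006,0,0],65],[[0,0,0],[-0.006,0,0],65],[[0,0,0],[-0.006,0,-0.12],75],[[0,0,0],[-0.006,0,-0.28],80],[[0,0,0],[-0.1,0,-0.4],80],[[0,0,0],[-0.25,0,-0.4],80],[[0,0,0],[-0.42,0,-0.4],80],[[0,0,0],[-0.42,0,-0.4],80]]' 35; python3 - <<'E'
from h import *
import pickle
st(); p=viewer.get_image('wrist'); pickle.dump(p,open('w5.pkl','wb'))
for k in ["lock","dial_grip","shackle_grip"]:
    for m in spotter.masks_of(k,p):
        u,v=m["rect"][:2]; ys,xs=np.nonzero(m["pixels"]); print(k,round(m["confidence"],2),np.round(m["rect"]).tolist(),onz(p,u,v,.05).round(4))
S=viewer.get_image('scene'); D=viewer.get_image('side')
print("hasp",tri([(S,110+602/2,90+108/2),(D,334.3,147.5)]),onz(D,334.3,147.5,.105),onz(S,411,144,.105))
E
```

```text
time_s: 18.45
tool_pos: [0.4636, -0.2646, 0.1883]
tool_rot: [-0.068, 0.998, -0.001, 0.004]
force: [16.7, 12.4, -6.9]
gripper_width: 0.0407
grip_force: 36.2
t 18.45 grasp [ 0.4636 -0.2646  0.0333] psi -172.20 F [16.7 12.4 -6.9] w 0.0407 g 36.2 T [ 2.21 -2.47  0.43] j [-0.73  0.76  1.81  0.01  0.57 -2.44]
time_s: 19.35
tool_pos: [0.59, -0.2484, 0.31]
tool_rot: [-0.07, 0.998, -0.003, 0.004]
force: [-1.2, 0.8, 0.1]
gripper_width: 0.0799
grip_force: 0.0
t 19.35 grasp [ 0.59   -0.2484  0.155 ] psi -171.97 F [-1.2  0.8  0.1] w 0.0799 g 0.0 T [ 0.04  0.08 -0.03] j [-0.57  0.66  1.48  0.    1.   -2.28]
lock 0.75 [166.0, 128.0, 76.0, 126.0] [ 0.5524 -0.3731  0.05  ]
lock 0.72 [327.0, 89.0, 63.0, 165.0] [ 0.5079 -0.2565  0.05  ]
dial_grip 0.93 [157.0, 155.0, 54.0, 54.0] [ 0.5735 -0.3805  0.05  ]
dial_grip 0.67 [324.0, 132.0, 55.0, 54.0] [ 0.5385 -0.2536  0.05  ]
shackle_grip 0.91 [324.0, 49.0, 58.0, 84.0] [ 0.4817 -0.2622  0.05  ]
shackle_grip 0.81 [175.0, 92.0, 52.0, 54.0] [ 0.525  -0.3661  0.05  ]
hasp [0.66989934 0.28676769 0.11075982] [0.67149043 0.29042344 0.105     ] [0.66585775 0.29812028 0.105     ]
```

```bash
python3 - <<'E'
from h import *
go([.5400,-.2525,.09],188);go([.5400,-.2525,.034],188)
E
python3 -m pendant '[[[0,0,0],[0.08,0.005,0.03],80],[[0,0,0],[0.165,0.009,0.08],80],[[0,0,0],[0.165,0.009,0.16],80],[[0,0,0],[0.165,0.009,0.22],80],[[0,0,0],[0.165,0.009,0.22],80],[[0,0,0],[0.165,0.009,0.22],80]]' 50; python3 - <<'E'
from h import *
st();go([.5400,-.2525,.034],188)
E
```

```text
go [0.0004, -0.0006, -0.001] [0.1464, 0.0064, 0.2102]
go [0.0004, -0.0006, -0.001] [0.1461, 0.0061, 0.3969]
time_s: 20.25
tool_pos: [0.5354, -0.2526, 0.2425]
tool_rot: [-0.068, 0.998, 0.0, -0.0]
force: [1.4, -0.3, 0.5]
gripper_width: 0.0798
grip_force: 0.0
t 20.25 grasp [ 0.5354 -0.2526  0.0875] psi -172.15 F [ 1.4 -0.3  0.5] w 0.0798 g 0.0 T [-0.08 -0.07 -0.05] j [-0.63  0.71  1.64 -0.    0.8  -2.34]
go [0.0002, -0.0002, -0.0008] [-0.0152, -0.0019, 0.1784]
```

```bash
python3 -m pendant '[[[0,0,0],[-0.015,-0.002,0.05],75],[[0,0,0],[-0.015,-0.002,0.11],70],[[0,0,0],[-0.015,-0.002,0.16],68],[[0,0,0],[-0.015,-0.002,0.176],65],[[0,0,0],[-0.015,-0.002,0.176],60],[[0,0,0],[-0.015,-0.002,0.176],50],[[0,0,0],[-0.015,-0.002,0.176],42],[[0,0,0],[-0.015,-0.002,0.176],40],[[0,0,0],[-0.015,-0.002,0.176],40]]' 60; python3 - <<'E'
from h import *
st()
E
```

```text
time_s: 21.15
tool_pos: [0.5408, -0.2523, 0.1904]
tool_rot: [-0.069, 0.998, -0.0, 0.001]
force: [1.5, 0.5, 2.1]
gripper_width: 0.0469
grip_force: 63.9
t 21.15 grasp [ 0.5408 -0.2523  0.0354] psi -172.10 F [1.5 0.5 2.1] w 0.0469 g 63.9 T [ 0.2  -0.02  0.01] j [-0.62  0.79  1.64  0.    0.7  -2.33]
```

```bash
python3 -m pendant '[[[0,0,0],[0,0,-0.03],40],[[0,0,0],[0,0,-0.08],40],[[0,0,0],[0,0,-0.18],40],[[0,0,0],[0,0,-0.32],40],[[0,0,0],[0,0,-0.46],40],[[0,0,0],[0,0,-0.6],40],[[0,0,0],[0,0,-0.68],40],[[0,0,0],[0,0,-0.68],40]]' 60; python3 - <<'E'
from h import *
st(); go([.6,.0,.24],180); go([.667,.290,.24],175)
E
```

```text
time_s: 21.95
tool_pos: [0.5407, -0.2524, 0.3987]
tool_rot: [-0.069, 0.998, -0.003, 0.003]
force: [0.4, 0.3, -3.8]
gripper_width: 0.0473
grip_force: 63.7
t 21.95 grasp [ 0.5407 -0.2524  0.2437] psi -172.08 F [ 0.4  0.3 -3.8] w 0.0473 g 63.7 T [-0.06 -0.07 -0.  ] j [-0.62  0.49  1.51 -0.    1.12 -2.33]
go [-0.0019, 0.002, 0.044] [-0.3117, 0.8062, 0.0089]
go [-0.0019, 0.0021, 0.0718] [-0.6661, 1.7329, 0.0049]
```

Holding 0.4 kg. I move over the cabinet at height, smoothly.

```bash
python3 -m pendant '[[[0,0,0.006],[-0.03,0.1,0],40],[[0,0,0.012],[-0.08,0.22,0],40],[[0,0,0.02],[-0.13,0.35,0],40],[[0,0,0.026],[-0.19,0.5,0],40],[[0,0,0.035],[-0.25,0.65,0],40],[[0,0,0.044],[-0.31,0.78,0],40],[[0,0,0.044],[-0.35,0.88,0],40],[[0,0,0.044],[-0.35,0.9,0],40]]' 60; python3 - <<'E'
from h import *
st(); go([.667,.290,.24],179)
E
```

```text
time_s: 22.75
tool_pos: [0.6068, 0.0335, 0.3915]
tool_rot: [-0.002, 1.0, 0.001, -0.002]
force: [-0.9, 0.4, -3.5]
gripper_width: 0.0467
grip_force: 63.6
t 22.75 grasp [0.6068 0.0335 0.2365] psi -179.76 F [-0.9  0.4 -3.5] w 0.0467 g 63.6 T [-0.01  0.01 -0.01] j [-0.13  0.52  1.49  0.    1.14 -1.7 ]
go [0.0005, -0.0013, 0.0069] [-0.2043, 0.8543, -0.0111]
```

```bash
python3 -m pendant '[[[0,0,0.007],[-0.02,0.1,0],40],[[0,0,0.007],[-0.06,0.23,0],40],[[0,0,0.007],[-0.1,0.37,0],40],[[0,0,0.007],[-0.14,0.52,0],40],[[0,0,0.007],[-0.17,0.67,0],40],[[0,0,0.007],[-0.2,0.78,0],40],[[0,0,0.007],[-0.204,0.84,0],40],[[0,0,0.007],[-0.204,0.855,0],40],[[0,0,0.007],[-0.204,0.855,0],40]]' 60; python3 - <<'E'
from h import *
st(); go([.667,.290,.222],179)
E
```

```text
time_s: 23.65
tool_pos: [0.668, 0.2855, 0.3922]
tool_rot: [0.011, 1.0, -0.001, -0.002]
force: [-0.7, -0.0, -4.7]
gripper_width: 0.0472
grip_force: 63.6
t 23.65 grasp [0.668  0.2855 0.2372] psi 178.74 F [-0.7 -0.  -4.7] w 0.0472 g 63.6 T [-0.01 -0.04  0.02] j [ 0.25  0.68  1.16 -0.    1.3  -1.3 ]
go [-0.0007, -0.001, -0.0014] [0.0036, 0.015, 0.0506]
```

```bash
python3 -m pendant '[[[0,0,0],[0,0.01,0.025],40],[[0,0,0],[0,0.015,0.058],40],[[0,0,0],[0,0.015,0.058],40],[[0,0,0],[0,0.015,0.058],40],[[0,0,0],[0,0.015,0.058],40],[[0,0,0],[0,0.015,0.058],40]]' 60; python3 - <<'E'
from h import *
st(); D=viewer.get_image('side'); p=viewer.get_image('wrist')
for n,q in (("side",D),("wrist",p)):
    for k in ["lock","shackle_grip","dial_grip"]:
        print(n,k,[(round(m["confidence"],2),np.round(m["rect"]).tolist()) for m in spotter.masks_of(k,q)])
c=np.array([.667,.29,.198]); print(proj(p,c+[0,0,.054]),proj(p,c+[-.074,0,.015]),proj(p,c+[-.05,0,.015]),"side",proj(D,c+[0,0,.05]))
st()
E
```

```text
time_s: 24.25
tool_pos: [0.6689, 0.2905, 0.3767]
tool_rot: [0.011, 1.0, 0.0, 0.0]
force: [0.7, 1.0, -4.2]
gripper_width: 0.0472
grip_force: 63.6
t 24.25 grasp [0.6689 0.2905 0.2217] psi 178.71 F [ 0.7  1.  -4.2] w 0.0472 g 63.6 T [-0.06 -0.07  0.02] j [ 0.26  0.7   1.17 -0.    1.27 -1.29]
side lock [(0.98, [327.0, 316.0, 34.0, 26.0]), (0.8, [328.0, 121.0, 33.0, 16.0]), (0.6, [270.0, 322.0, 24.0, 36.0])]
side shackle_grip [(0.68, [316.0, 318.0, 10.0, 15.0]), (0.64, [269.0, 310.0, 12.0, 2.0]), (0.53, [317.0, 123.0, 13.0, 8.0])]
side dial_grip [(0.69, [333.0, 311.0, 13.0, 15.0]), (0.56, [272.0, 318.0, 15.0, 17.0])]
wrist lock [(0.61, [320.0, 198.0, 108.0, 278.0])]
wrist shackle_grip [(0.88, [318.0, 129.0, 104.0, 140.0])]
wrist dial_grip [(0.93, [321.0, 285.0, 94.0, 105.0])]
[318.86602743 305.19256031] [314.8172701   99.08639314] [316.18989506 155.11542723] side [333.5443064  113.24060293]
t 24.65 grasp [0.6687 0.2907 0.2213] psi 178.73 F [ 0.4  0.  -4.6] w 0.0467 g 63.6 T [ 0.02 -0.07  0.05] j [ 0.26  0.7   1.17 -0.    1.27 -1.29]
```

```bash
python3 -c "
from h import *
print(order.finish_job())"
```

```text
the job is handed in; nothing more can be done
None
```

I handed the job in at about 25 s: the case is in the closed drawer, the dial is in the red-mark click, and the shackle is out to its stop. The arm is still holding the lock, dial up, with its underside about 20 cm above the bench over the hasp; the hand-in returned no verdict.

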